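Build up the grooving stack on a spindle arbor

ROBOT

A 6-joint arm with a two-finger parallel gripper is mounted at the origin on the work surface. World frame = base frame: x ahead of the robot, y to its left, z up, the work surface at z = 0. Lengths are in m, angles in rad, forces in N, time in s.
With the tool pointing down it reaches from about 0.325 to 0.925 m from the base axis. Payload 3.1 kg.
Tool frame: the origin (TCP) lies at the very end of the fingers, on their centre line; the grasp point (between the pads) lies 19 mm behind it; z points along the fingers, y is the line along which they close (so a half turn about z gives the same grasp; the last joint's range is limited). The gripper opens to 85 mm and grips with 20 to 120 N. Pads are 22 mm wide; open, the fingers measure 114 mm over their backs; the gripper's body (76 mm by 85 mm) begins 54 mm behind the grasp point. The pads swing forward as they close: fully open they stand 13 mm farther back than shut.
Start: joints at [1.174, 0.217, 1.613, -0, 1.311, -0.112], TCP at [0.176, 0.6, 0.231] pointing down, gripper open.
Joint ranges: [-2.75, 2.75], [-0.78, 2.1], [0.31, 2.55], [-1.13, 4.27], [0.13, 2.63], [-2.58, 2.58]. Speed limits (rad/s): [2.79, 2.79, 3.14, 3.14, 3.14, 3.14].

INTERFACE

Orientations are given as a rotation vector (axis times angle).
In Python, from bench import ctrl gives the robot as it stands. The module is installed in compiled form; this text tells all that it offers.
- The arm moves only by the tool step_arm, never from a script. Its arguments are lists of equal length, an entry for each row: "translation": the shift along the world's x, y, z in mm, a list of three; "twist": the turn about the world's z in rad; "claw": the closure, from 0 (fully open) to 1 (shut). A call has 1 to 5 rows; each row shifts and turns the commanded pose from where the row before left it; what a row does not reach is not made up. A row lasts 1/12 s, in which the tool goes at most 41.7 mm and 7.16 degrees, less where a joint would pass 70% of its speed; a pose out of reach is approached as far as the arm can. A call is refused whole if a number of a shift passes 41.7 or a number of a turn 0.125, either way. A call with a gripper value outside its range is refused whole. The fingers move at their own pace and stop on an object; "newtons" is the grip in N (left out, the last holds). Time passes only in rows, so rows that do not move let the fingers close. It gives the time, the measured TCP pose, the force, the opening and the grip force at its end, in the units of the state.
- ctrl.read_state(): the state, without advancing time (a new reading comes with each control period).
- ctrl.read_camera(name): name is "scene" or "top" or "wrist"; returns the picture (400x640x3 uint8, blue, green, red); there is no depth.
- ctrl.get_calibration(name): a dict with "fx", "fy", "cx", "cy" (pixels), "R" (3x3) and "t" (3): a world point X has camera coordinates R X + t. Camera axes: x right, y down, z forward; pixel columns grow to the right and rows downward; lengths in m; the calibration is good to about 2 mm. A picture is of the moment at which its call begins: read the wrist's pose just before it. get_calibration takes no time and is no camera call; for the wrist camera it gives the pose at the moment of the call.
- ctrl.sign_off(): hands the job in; it is judged then, once.
Trained networks look in the newest picture that a camera, given by its name, has taken for a name from the list of things; names that differ only in an ending like _2 or _b are one class to them, and where a whole thing is asked for, a point or a joint stands for the part that bears it (a point fixed in the world has none). Each returns a list of dicts, best first, with "score" (0 to 1); they miss things now and then, are a little off and sometimes report something else, mostly with a low value. They report only what shows in the picture. A call takes as long as a camera call. They do not tell look-alikes from the thing itself.
- ctrl.boxes_of(target, camera): "extent" ([left, top, right, bottom] in pixels, round what is visible of it).
- ctrl.trace(target, camera): "pixels" (400x640 bool, what is visible of it) and "extent" ([left, top, right, bottom] in pixels, round what is visible of it).
The state is a dict: "clock": time; "joint_pos": joint angles; "dq": joint speeds; "joint_torque": joint torques, N m; "position": TCP position; "tool_rot": TCP orientation; "ft_force": force on the tool from outside, world axes, zero at the start; "ft_torque": the same for the moment, N m; "width": finger opening in m; "finger_force": force on a finger pad.
Only numpy, scipy, OpenCV 4.12 (cv2) and the standard library are available. Lean on these libraries where they do the work, as an engineer would, in place of code of your own. Each camera call takes 0.05 s, during which the arm holds its last target. There are 200 camera calls.

TASK

Build up the grooving stack on the spindle arbor: first the collar that brings the cutter's wings level with the groove in the wooden sample standing beside the arbor, then the cutter the same way up as it lies, then the other collar on top. Work each one down past the rubber O-rings until the whole stack is fully home on the flange with no gaps. Leave the nut off, and leave the samples and everything else on the bench where they are.

Things in the scene. Friction and masses are not known exactly. Their poses are not given: they have to be found in the camera images.
- arbor: Cast-iron holding block fixed to the bench, 90 x 90 x 38 mm, with a round well 66 mm wide in its top; in it lies the flange (58 mm wide) of an upright steel spindle arbor, its top 28 mm above the bench, 10 mm below the block's top. The shaft is 19 mm in diameter, 80 mm tall above the flange, its last 8 mm tapering to 11 mm, with two rubber O-rings. Origin under the block, z along the shaft.
- arbor_seat (a point): Centre of the flange's top, where the lowest ring seats; fingers gripping a ring do not fit in the well. O-rings are centred 8 and 44 mm above it: a ring catches on them with its underside about 9 or 45 mm above the flange, and takes a push of about 10 to 15 N (more than the rings weigh) to squeeze past: while held, by the next ring on top, or by fingertips on its top either side of the shaft.
- arbor_tip (a point): Top end of the shaft, on its axis, 80 mm above the flange; about 14 mm of shaft are left bare above the finished stack (12 + 22 + 32 mm).
- collar_short: The short steel spacing collar: plain ring, 46 mm outside, bore 21.5 mm, 12 mm tall, 0.12 kg, lying flat on the bench; origin at the centre of its underside, z up along the bore.
- collar_tall: The tall steel spacing collar: plain ring, 46 mm outside, bore 21.5 mm, 32 mm tall, 0.29 kg, lying flat on the bench; origin at the centre of its underside, z up along the bore.
- cutter: Grooving cutter, about 0.28 kg: dark steel hub, 42 mm outside, bore 21.5 mm, 22 mm tall, with four wings, 70 mm over their tips. The wings lie 4 to 12 mm above the hub's underside (middle 8 mm), so 10 mm of plain round hub stand above them to grip. It lies on the bench right way up; origin at the centre of the hub's underside, z up along the bore.
- sample_low: Light wooden offcut standing upright, 22 x 75 x 95 mm tall, with a dark 8 mm groove across the face that looks along its +x, its middle 48 mm above the bench (level with the wings when the short collar is under the cutter). Origin under its centre. The sample to match stands about 130 mm to the arbor's +y side; the other sample stands over 200 mm away and does not count.
- sample_high: As sample_low, but its groove's middle is 68 mm above the bench (level with the wings when the tall collar is under the cutter).
- nut: The arbor's steel nut, 35 mm wide, 14 mm high, lying on the bench; not used yet. Origin under its centre.
- spanner: A steel spanner, 190 mm long, lying flat; bystander.
- pencil: A red carpenter's pencil, 175 x 13 x 8 mm, lying flat, long axis x; bystander.
- blank_walnut: A dark round wooden blank with a bore, 80 mm across, 34 mm tall; bystander.
- blank_oak: A light round wooden blank with a bore, 72 mm across, 50 mm tall; bystander.
- square: An aluminium carpenter's square, about 130 mm, 14 mm tall, lying flat; bystander.
- glue: An upright white glue bottle with an orange cap, 60 mm across, 170 mm tall; bystander.
Not all that is in view belongs to the job. Leave any purple look-alike of the cutter alone.

How it is judged:
By the outcome, as a careful person would: the job done as asked, in the order asked, and still so for the second after the job is handed in, with the robot touching nothing.
It also fails if it takes over 72 s, if anything falls off the work surface, if the arm or the gripper's body presses on something with over 40 N, if the wrist force passes 120 N, or if a joint passes its speed limit or range.

## Working session

There is one attempt and no reset: what is moved stays moved. The work goes in short steps, Python scripts to look and compute and a tool call to move; the robot and the scene stay as the last step left them, time stands still between calls to the robot, and variables do not carry over. Pictures are saved under pics/ and viewed, at most 10 in all, crops included, and the job is handed in when it is done.

Besides the shell and the picture viewer there is one more tool, called after "Request:" as name([rows], argument=value, ...), one row to a line, values as JSON. step_arm: Moves the arm, as the interface text tells. Its arguments: {"type":"object","properties":{"translation":{"type":"array"},"twist":{"type":"array"},"claw":{"type":"array"},"newtons":{"type":"number"}},"required":["translation","twist","claw"]}

```bash
mkdir -p pics
python3 - <<'E'
from bench import ctrl
import cv2,numpy as np
print(ctrl.read_state())
a=ctrl.read_camera("scene");b=ctrl.read_camera("top")
cv2.imwrite("pics/s.png",a);cv2.imwrite("pics/t.png",b)
for n in ["scene","top"]:
    c=ctrl.get_calibration(n);print(n,c)
for n in ["arbor","arbor_tip","collar_short","collar_tall","cutter","sample_low","sample_high","nut","glue"]:
    for c in ["top","scene"]:
        print(n,c,[(round(d["score"],2),np.round(d["extent"]).astype(int).tolist()) for d in ctrl.boxes_of(n,c)][:4])
E
```

```text
{'clock': 0.0, 'joint_pos': array([ 1.17382957e+00,  2.17781136e-01,  1.61494000e+00, -1.53794075e-05,
        1.31131083e+00, -1.12198100e-01]), 'dq': array([-3.58587021e-05,  2.29917441e-03, -1.08569663e-03, -1.23801902e-03,
        4.51933360e-04,  3.03195083e-03]), 'joint_torque': array([-4.45427049e-04, -3.96835399e+01, -3.03860664e+01, -2.51468964e-04,
        9.48167784e-03, -1.12527135e-05]), 'position': array([0.17524564, 0.59906885, 0.22994849]), 'tool_rot': array([-0.44571207, -3.10920604,  0.00371333]), 'ft_force': array([ 0.33367055, -0.10287156,  0.00446842]), 'ft_torque': array([ 0.05851169,  0.04110158, -0.0111197 ]), 'finger_force': 0.0, 'width': 0.08530805239382969}
scene {'fx': 500.8612127561813, 'fy': 500.8612127561813, 'cx': 325.0974445004762, 'cy': 197.1591414985453, 'R': array([[-0.66842564,  0.74376201,  0.00502397],
       [ 0.57069631,  0.51719827, -0.63781789],
       [-0.4769831 , -0.42346667, -0.77017082]]), 't': array([ 0.35267792, -0.27434051,  1.89219804])}
top {'fx': 454.3970424747358, 'fy': 454.3970424747358, 'cx': 324.45775802867354, 'cy': 206.89143
[... 530 characters left out ...]
])]
collar_tall scene [(0.6, [311, 172, 326, 189])]
cutter top [(0.86, [354, 277, 376, 303]), (0.7, [408, 151, 428, 174]), (0.66, [329, 196, 351, 217]), (0.55, [368, 180, 391, 199])]
cutter scene [(0.67, [272, 189, 292, 204]), (0.52, [333, 153, 348, 165]), (0.47, [304, 199, 320, 210]), (0.47, [335, 181, 355, 196])]
sample_low top [(0.61, [222, 198, 252, 221])]
sample_low scene []
sample_high top [(0.84, [360, 121, 389, 146]), (0.52, [149, 180, 181, 207])]
sample_high scene [(0.62, [230, 205, 255, 234])]
nut top [(0.57, [409, 254, 423, 264])]
nut scene [(0.71, [324, 211, 357, 250]), (0.52, [292, 149, 302, 161])]
glue top [(0.74, [163, 257, 199, 285])]
glue scene [(0.79, [440, 208, 466, 250])]
```

Run:
```python
import cv2,numpy as np
b=cv2.imread("pics/t.png")[100:320,130:470];a=cv2.imread("pics/s.png")[130:270,210:480]
cv2.imwrite("pics/t2.png",cv2.resize(b,None,fx=2.35,fy=2.35,interpolation=cv2.INTER_CUBIC))
cv2.imwrite("pics/s2.png",cv2.resize(a,None,fx=2.95,fy=2.95,interpolation=cv2.INTER_CUBIC))
```

```text
(no output)
```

View pics/t2.png

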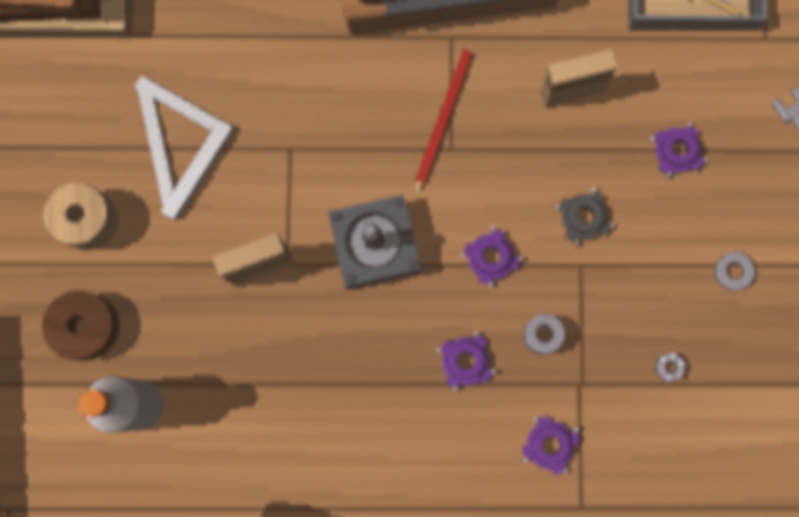

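View pics/s2.png

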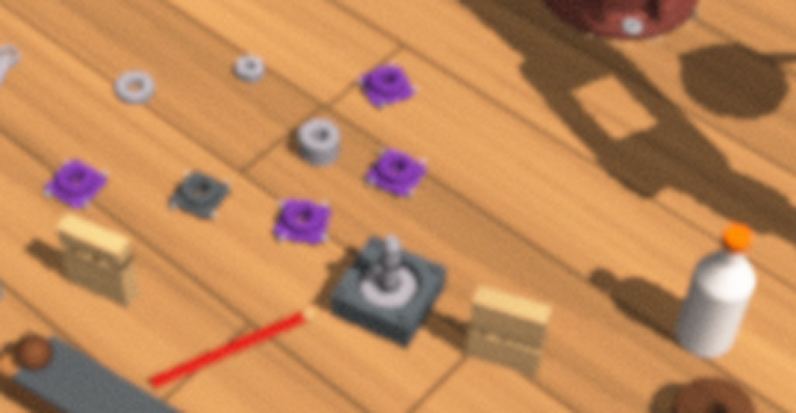

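Top view (picture px): the dark cutter is at (379,191). Purple look-alikes are at (419,163), (340,209), (328,253) and (364,289). The short collar is at (443,215), the tall one at (362,242), the arbor at (289,202). The sample at +y of the arbor, the one to match, is at (236,209), and the other sample is at (376,133). Next I'll check its groove and the cutter close up.

```bash
cat > h.py <<'E'
from bench import ctrl
import cv2,numpy as np
def ray(cal,uv,z):
    R,t=cal["R"],cal["t"];C=-R.T@t
    d=R.T@np.array([(uv[0]-cal["cx"])/cal["fx"],(uv[1]-cal["cy"])/cal["fy"],1])
    return C+d*(z-C[2])/d[2]
def proj(cal,X):
    p=cal["R"]@np.asarray(X)+cal["t"]
    return np.array([cal["fx"]*p[0]/p[2]+cal["cx"],cal["fy"]*p[1]/p[2]+cal["cy"]])
E
python3 - <<'E'
from h import *
T=ctrl.get_calibration("top");S=ctrl.get_calibration("scene")
for n,uv,z in [("cutter",(379,191.5),.022),("short",(443,215),.012),("tall",(362,242),.032),("arbor blk",(289.5,203),.03),("shaft tip",(288.5,199),.108),("sample",(236,207),.095),("sample2",(376,130),.095),("nut",(416,256),.014),("p1",(340,209),.02),("p2",(328,253),.02)]:
    print(n,np.round(ray(T,uv,z),3))
# groove check
im=cv2.imread("pics/s.png")
p=ray(T,(236,207),.095)
for z in (0,.048,.068,.095): print(z,proj(S,[p[0]+.011,p[1],z]).round(1))
crop=cv2.resize(im[218:262,360:404],None,fx=9,fy=9,interpolation=cv2.INTER_NEAREST)
c2=cv2.resize(cv2.imread("pics/t.png")[170:214,357:401],None,fx=9,fy=9,interpolation=cv2.INTER_CUBIC)
cv2.imwrite("pics/c.png",np.hstack([crop,c2]))
E
```

```text
cutter [ 0.606 -0.141  0.022]
short [ 0.542 -0.319  0.012]
tall [ 0.465 -0.091  0.032]
arbor blk [0.572 0.106 0.03 ]
shaft tip [0.569 0.104 0.108]
sample [0.55  0.24  0.095]
sample2 [ 0.759 -0.126  0.095]
nut [ 0.428 -0.24   0.014]
p1 [ 0.557 -0.032  0.02 ]
p2 [0.436 0.001 0.02 ]
0 [376.5 253.1]
0.048 [377.8 244.2]
0.068 [378.4 240.4]
0.095 [379.2 235. ]
```

View pics/c.png

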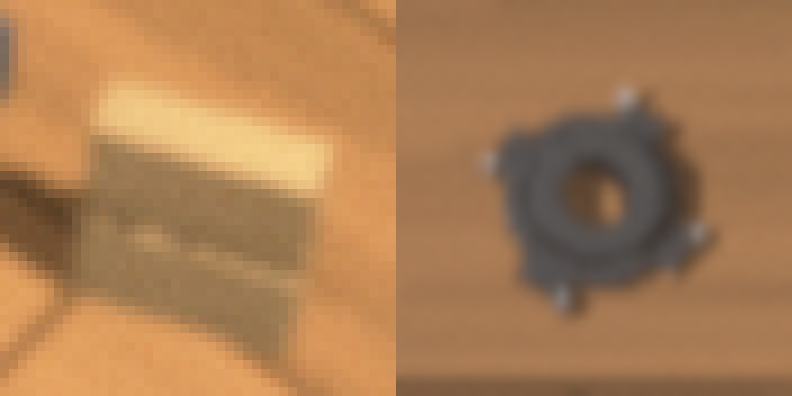

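The groove in the sample beside the arbor is about halfway up its face (bright ledge at ~0.49 of the height), which makes it sample_low. So the order is short collar, cutter, tall collar. The dark cutter at top px (379,191) is confirmed as dark and upright. I'll move to look at the arbor with the wrist camera.

Request:
step_arm([
  [25,-32,2],
  [25,-32,2],
  [25,-32,2],
  [25,-32,2],
  [25,-32,2],
], twist=[0,0,0,0,0], claw=[0,0,0,0,0])

```text
clock: 1.42
position: [0.3013, 0.4384, 0.2415]
tool_rot: [0.444, 3.11, 0.001]
ft_force: [0.6, 0.6, -0.2]
width: 0.0853
finger_force: 0.0
```

Request:
step_arm([
  [25,-32,2],
  [25,-32,2],
  [25,-32,2],
  [25,-32,2],
  [25,-32,2],
], twist=[0,0,0,0,0], claw=[0,0,0,0,0])

```text
clock: 1.83
position: [0.4265, 0.2782, 0.2518]
tool_rot: [0.446, 3.109, 0.001]
ft_force: [0.3, 0.9, 0.5]
width: 0.085
finger_force: 0.0
```

Request:
step_arm([
  [25,-32,2],
  [25,-32,2],
  [25,-32,2],
  [25,-32,2],
  [0,0,0],
], twist=[0,0,0,0,0], claw=[0,0,0,0,0])

```text
clock: 2.25
position: [0.5299, 0.1461, 0.2603]
tool_rot: [0.455, 3.103, -0.004]
ft_force: [-0.5, 1.4, -0.3]
width: 0.0855
finger_force: 0.0
```

Run:
```python
from h import *
from scipy.spatial.transform import Rotation as Ro
s=ctrl.read_state();c=ctrl.get_calibration("wrist");im=ctrl.read_camera("wrist");cv2.imwrite("pics/w1.png",im)
R=Ro.from_rotvec(s["tool_rot"]).as_matrix();C=-c["R"].T@c["t"]
print(s["clock"],s["position"],s["joint_pos"],R.round(3)); print("cam in tool",R.T@(C-s["position"]),"camR",(c["R"]@R).round(3),c["fx"],c["cx"],c["cy"])
for n in ["arbor","arbor_tip","collar_short","collar_tall","cutter"]:
    print(n,[(round(d["score"],2),np.round(d["extent"]).astype(int).tolist()) for d in ctrl.boxes_of(n,"wrist")][:4])
```

```text
2.25 [0.52991891 0.14610408 0.26026157] [ 0.14349042  0.031016    1.76411185 -0.00396181  1.3425124  -1.1350377 ] [[-0.958  0.287  0.004]
 [ 0.287  0.958 -0.003]
 [-0.005 -0.002 -1.   ]]
cam in tool [ 0.06695977 -0.00124658 -0.14180048] camR [[ 0.     1.     0.   ]
 [-0.965  0.    -0.262]
 [-0.262  0.     0.965]] 285.7487644389378 318.01504231799163 195.15725258753514
arbor [(0.87, [257, 165, 350, 249]), (0.69, [134, 247, 181, 287])]
arbor_tip []
collar_short [(0.83, [12, 248, 50, 274])]
collar_tall [(0.66, [116, 156, 169, 191])]
cutter [(0.78, [132, 247, 180, 288]), (0.76, [72, 57, 116, 104]), (0.66, [187, 197, 235, 244]), (0.56, [171, 101, 224, 160])]
```

View pics/w1.png

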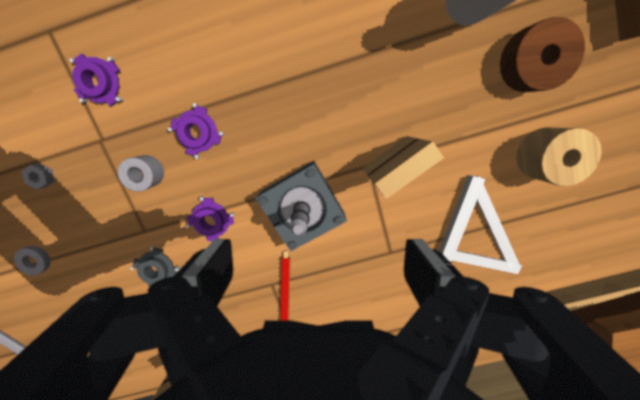

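Run:
```python
from h import *
c=ctrl.get_calibration("wrist");im=cv2.imread("pics/w1.png")
for n,uv,z in [("flange",(302,208),.028),("tip",(297,227),.108),("short",(31,261),.006),("tall top",(134,174),.032),("short2",(37,176),.012),("cutter top",(153,266),.022)]: print(n,ray(c,uv,z).round(4))
for X in ([.569,.104,.028],[.569,.104,.108]): print(proj(c,X).round(1))
cr=cv2.resize(im[155:260,245:360],None,fx=6,fy=5.7,interpolation=cv2.INTER_CUBIC);cv2.imwrite("pics/w1c.png",cr)
```

```text
flange [0.5684 0.1162 0.028 ]
tip [0.5645 0.1162 0.108 ]
short [ 0.5406 -0.3093  0.006 ]
tall top [ 0.4611 -0.0811  0.032 ]
short2 [ 0.4263 -0.225   0.012 ]
cutter top [ 0.5946 -0.1216  0.022 ]
[293.6 210.8]
[287.6 233.6]
```

View pics/w1c.png

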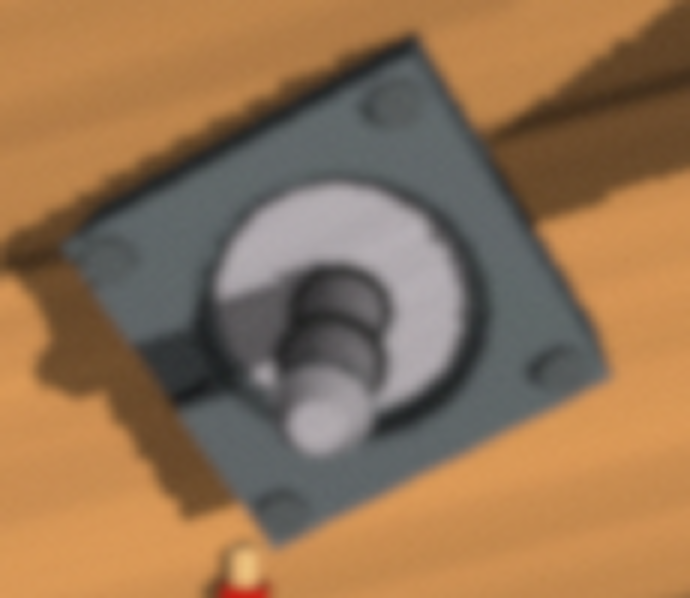

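Run:
```python
from h import *
s=ctrl.read_state();c=ctrl.get_calibration("wrist");im=ctrl.read_camera("wrist");cv2.imwrite("pics/w2.png",im)
print(s["clock"],s["position"],np.abs(s["dq"]).max())
T=ctrl.get_calibration("top");top=ctrl.read_camera("top");cv2.imwrite("pics/t3.png",top)
for n in ["arbor","collar_short","collar_tall","cutter","nut"]:
  for cam,k in (("wrist",c),("top",T)):
    for d in ctrl.trace(n,cam)[:3]:
        v,u=np.nonzero(d["pixels"]); print(n,cam,round(d["score"],2),(u.mean().round(1),v.mean().round(1)),d["extent"],ray(k,(u.mean(),v.mean()),.02).round(4))
# flange brightness
g=cv2.cvtColor(im,cv2.COLOR_BGR2HSV);r=g[150:270,230:370];m=((r[...,2]>140)&(r[...,1]<50)).astype(np.uint8)
n,l,st,ce=cv2.connectedComponentsWithStats(m);print([(st[i].tolist(),ce[i].round(1)) for i in range(1,n) if st[i][4]>40])
```

```text
2.55 [0.52462966 0.15304711 0.25908279] 0.009283032029437052
arbor wrist 0.7 (np.float64(297.6), np.float64(212.4)) [252.6, 171.1, 343.0, 255.4] [0.5752 0.1072 0.02  ]
arbor top 0.94 (np.float64(294.6), np.float64(199.9)) [277.3, 181.9, 308.2, 220.4] [0.5819 0.0931 0.02  ]
collar_short wrist 0.92 (np.float64(27.1), np.float64(264.1)) [8.3, 250.4, 48.0, 279.4] [ 0.5406 -0.3004  0.02  ]
collar_short top 0.52 (np.float64(441.7), np.float64(214.8)) [430.8, 208.1, 451.6, 219.8] [ 0.5411 -0.3131  0.02  ]
collar_tall wrist 0.76 (np.float64(137.2), np.float64(177.5)) [114.4, 159.4, 162.0, 194.0] [ 0.4668 -0.0873  0.02  ]
collar_tall top 0.63 (np.float64(361.0), np.float64(241.6)) [352.9, 234.4, 371.6, 251.7] [ 0.4668 -0.0891  0.02  ]
collar_tall top 0.47 (np.float64(442.4), np.float64(214.4)) [431.4, 206.4, 450.7, 220.0] [ 0.542  -0.3153  0.02  ]
cutter wrist 0.87 (np.float64(93.4), np.float64(84.4)) [70.1, 60.5, 116.0, 111.0] [ 0.3431 -0.0879  0.02  ]
cutter wrist 0.85 (np.float64(192.5), np.float64(136.3)) [168.1, 109.3, 219.7, 162.5] [0.4367 0.0063 0.02  ]
cutter wrist 0.59 (np.float64(205.9), np.float64(223.8)) [183.0, 203.0, 233.1, 248.3] [ 0.5551 -0.0229  0.02  ]
cutter top 0.78 (np.float64(364.1), np.float64(289.3)) [350.6, 278.0, 374.9, 300.5] [ 0.3388 -0.0957  0.02  ]
cutter top 0.77 (np.float64(327.5), np.float64(252.4)) [321.2, 243.2, 339.4, 266.6] [0.4375 0.0023 0.02  ]
cutter top 0.73 (np.float64(339.1), np.float64(208.2)) [328.8, 199.2, 350.5, 214.8] [ 0.5589 -0.03    0.02  ]
nut wrist 0.84 (np.float64(34.2), np.float64(179.9)) [17.2, 169.1, 49.4, 193.6] [ 0.4307 -0.2234  0.02  ]
nut top 0.45 (np.float64(414.7), np.float64(255.7)) [409.7, 252.7, 421.3, 263.3] [ 0.4286 -0.235   0.02  ]
[([48, 44, 39, 37, 637], array([70.3, 57.6])), ([58, 78, 13, 14, 122], array([64.3, 84.6]))]
```

Request:
step_arm([
  [1,-39,0],
  [1,-39,0],
  [1,-39,0],
  [1,-39,0],
  [1,-39,0],
], twist=[0,0,0,0,0], claw=[0,0,0,0,0])

```text
clock: 3.57
position: [0.5304, -0.0448, 0.2595]
tool_rot: [0.445, 3.109, -0.0]
ft_force: [-0.1, 0.3, -0.3]
width: 0.0851
finger_force: 0.0
```

Request:
step_arm([
  [1,-39,0],
  [1,-39,-10],
  [1,-39,-10],
  [1,-39,-10],
  [1,-39,-10],
], twist=[0,0,0,0,0], claw=[0,0,0,0,0])

```text
clock: 3.98
position: [0.5354, -0.2403, 0.2191]
tool_rot: [0.446, 3.109, -0.0]
ft_force: [0.3, 0.1, -0.6]
width: 0.0857
finger_force: 0.0
```

Request:
step_arm([
  [1,-34,-20],
  [0,-20,-30],
  [0,-10,-30],
  [0,-5,-20],
  [0,0,0],
], twist=[0,0,0,0,0], claw=[0,0,0,0,0])

```text
clock: 4.4
position: [0.5326, -0.3063, 0.1131]
tool_rot: [-0.448, -3.1, -0.008]
ft_force: [-0.8, 1.3, -0.8]
width: 0.0851
finger_force: 0.0
```

Request:
step_arm([
  [0,0,0],
  [0,0,0],
  [0,0,0],
], twist=[0,0,0], claw=[0,0,0])

```text
clock: 4.65
position: [0.5382, -0.3076, 0.1219]
tool_rot: [0.444, 3.106, -0.003]
ft_force: [0.3, 0.6, -0.2]
width: 0.0851
finger_force: 0.0
```

```bash
cat >> h.py <<'E'
def look(name,ztop,grey=True):
    "settled wrist look: mask centroids of the network's segments at height ztop, and the error from the TCP"
    s=ctrl.read_state();c=ctrl.get_calibration("wrist");im=ctrl.read_camera("wrist")
    print(s["clock"],s["position"].round(4),s["tool_rot"].round(3),"w",s["width"].round(4),"f",s["ft_force"].round(1),"v",np.abs(s["dq"]).max().round(3))
    for d in ctrl.trace(name,"wrist")[:3]:
        m=d["pixels"].astype(np.uint8);v,u=np.nonzero(m);e=d["extent"]
        cs,_=cv2.findContours(m,cv2.RETR_EXTERNAL,cv2.CHAIN_APPROX_NONE);k=max(cs,key=cv2.contourArea)
        el=cv2.fitEllipse(k) if len(k)>5 else None
        X=ray(c,el[0],ztop) if el else None
        print(name,round(d["score"],2),np.round(e).tolist(),"ellipse",np.round(el[0],1),np.round(el[1],1),"->",X.round(4),"err mm",((X-s["position"])*1000)[:2].round(1))
    return im,c,s
E
python3 - <<'E'
from h import *
im,c,s=look("collar_short",.006);cv2.imwrite("pics/w3.png",im)
E
```

```text
Traceback (most recent call last):
  File "h.py", line 13, in look
    print(s["clock"],s["position"].round(4),s["tool_rot"].round(3),"w",s["width"].round(4),"f",s["ft_force"].round(1),"v",np.abs(s["dq"]).max().round(3))
                                                                       ^^^^^^^^^^^^^^^^
AttributeError: 'float' object has no attribute 'round'
```

```bash
sed -i 's/s\["width"\].round(4)/round(s["width"],4)/' h.py
python3 - <<'E'
from h import *
im,c,s=look("collar_short",.006);cv2.imwrite("pics/w3.png",im)
E
```

```text
4.7 [ 0.5383 -0.3075  0.122 ] [ 4.440e-01  3.106e+00 -3.000e-03] w 0.0854 f [-0.1  0.5  0.4] v 0.002
collar_short 0.79 [284.0, 176.0, 336.0, 225.0] ellipse [309.9 199.4] [47.3 47.9] -> [ 0.5431 -0.3184  0.006 ] err mm [  4.8 -10.8]
```

View pics/w3.png

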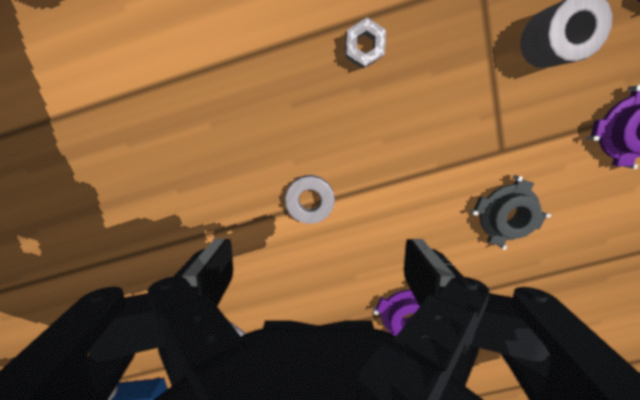

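The short collar is at (310,199), the tall collar at (570,28), the nut at (366,42) and the dark cutter at (513,213). Descending on the short collar.

Request:
step_arm([
  [5,-11,-10],
  [0,0,-35],
  [0,0,-35],
  [0,0,-25],
  [0,0,-10],
], twist=[0,0,0,0,0], claw=[0,0,0,0,0])

```text
clock: 5.22
position: [0.5392, -0.316, 0.0007]
tool_rot: [-0.444, -3.104, -0.005]
ft_force: [-0.5, 1.1, -0.2]
width: 0.0854
finger_force: 0.0
```

Request:
step_arm([
  [0,0,-5],
  [0,0,0],
  [0,0,0],
], twist=[0,0,0], claw=[0,0,0])

```text
clock: 5.47
position: [0.5431, -0.319, 0.0012]
tool_rot: [0.445, 3.107, -0.002]
ft_force: [-0.7, -0.1, 1.2]
width: 0.0857
finger_force: 0.0
```

Run:
```python
from h import *
im,c,s=look("collar_short",.008);cv2.imwrite("pics/w4.png",im)
```

```text
5.4667 [ 0.5431 -0.319   0.0012] [ 4.450e-01  3.107e+00 -2.000e-03] w 0.0857 f [-0.7 -0.1  1.2] v 0.016
```

Request:
step_arm([
  [0,0,0],
  [0,0,0],
  [0,0,0],
  [0,0,0],
  [0,0,0],
], twist=[0,0,0,0,0], claw=[1,1,1,1,1], newtons=60)

```text
clock: 5.98
position: [0.5425, -0.3188, 0.0007]
tool_rot: [0.446, 3.108, -0.002]
ft_force: [-1.2, 1.3, 5.4]
width: 0.043
finger_force: 61.3
```

Request:
step_arm([
  [0,0,0],
  [0,0,0],
  [0,0,0],
], twist=[0,0,0], claw=[1,1,1])

```text
clock: 6.23
position: [0.5425, -0.3188, 0.0007]
tool_rot: [0.446, 3.108, -0.001]
ft_force: [-0.4, 0.1, 6.6]
width: 0.0432
finger_force: 61.4
```

Run:
```python
from h import *
im,c,s=look("collar_short",.012);cv2.imwrite("pics/w4.png",im[120:360,160:480])
```

```text
6.2333 [ 0.5425 -0.3188  0.0007] [ 4.460e-01  3.108e+00 -1.000e-03] w 0.0432 f [-0.4  0.1  6.6] v 0.002
collar_short 0.85 [278.0, 211.0, 363.0, 297.0] ellipse [318.5 250.9] [86.7 87.4] -> [ 0.5396 -0.319   0.012 ] err mm [-2.9 -0.2]
```

View pics/w4.png

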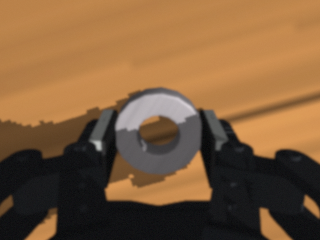

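Collar gripped between the pads, with its ring centre at crop (158,131). Lifting it and going over to look closely at the arbor from the side.

Request:
step_arm([
  [0,0,20],
  [0,0,40],
  [7,37,10],
  [7,39,10],
  [7,39,10],
], twist=[0,0,0,0,0], claw=[1,1,1,1,1])

```text
clock: 6.75
position: [0.5626, -0.2027, 0.0901]
tool_rot: [0.45, 3.108, -0.0]
ft_force: [0.8, -0.0, -1.8]
width: 0.0425
finger_force: 61.4
```

Request:
step_arm([
  [7,39,10],
  [7,39,10],
  [7,39,10],
  [7,39,10],
  [7,39,10],
], twist=[0,0,0,0,0], claw=[1,1,1,1,1])

```text
clock: 7.17
position: [0.5969, -0.0062, 0.1391]
tool_rot: [-0.446, -3.109, 0.0]
ft_force: [1.0, -0.4, -2.4]
width: 0.0428
finger_force: 61.4
```

Request:
step_arm([
  [7,39,10],
  [7,39,5],
  [5,25,5],
  [0,0,0],
  [0,0,0],
], twist=[0,0,0,0,0], claw=[1,1,1,1,1])

```text
clock: 7.58
position: [0.6163, 0.0964, 0.159]
tool_rot: [-0.441, -3.11, 0.001]
ft_force: [0.1, -1.5, -1.7]
width: 0.0426
finger_force: 61.4
```

Request:
step_arm([
  [0,0,0],
  [0,0,0],
], twist=[0,0], claw=[1,1])

```text
clock: 7.75
position: [0.6158, 0.0936, 0.1583]
tool_rot: [-0.448, -3.108, 0.001]
ft_force: [0.6, 0.3, -1.4]
width: 0.043
finger_force: 61.4
```

Run:
```python
from h import *
im,c,s=look("arbor",.038);cv2.imwrite("pics/w5.png",im)
for X in ([.573,.108,.028],[.573,.108,.108],s["position"]): print(proj(c,X).round(1))
```

```text
7.75 [0.6158 0.0936 0.1583] [-4.480e-01 -3.108e+00  1.000e-03] w 0.043 f [ 0.6  0.3 -1.4] v 0.011
arbor 0.65 [254.0, 73.0, 389.0, 208.0] ellipse [321.9 140.8] [115.7 118.6] -> [0.5713 0.1089 0.038 ] err mm [-44.5  15.2]
[321.4 142. ]
[322.6 151.6]
[320.3 246. ]
```

View pics/w5.png

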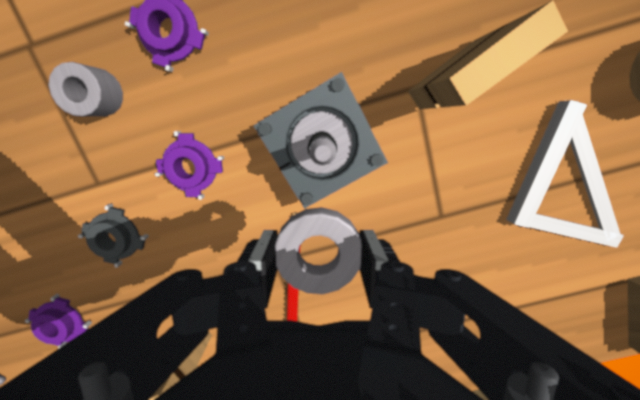

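The arbor's shaft tip is at about (322,152), inside the flange ring at (321,143). The held collar is centred near (318,250). Fitting both numerically.

```bash
cat >> h.py <<'E'
from scipy.optimize import least_squares
from scipy.spatial.transform import Rotation as Ro
def held(name,r,h,c,s):
    "ring silhouette fit: offset of ring (underside centre) from TCP in the tool frame, mm"
    d=ctrl.trace(name,"wrist")[0];m=d["pixels"];v,u=np.nonzero(m)
    e=np.array([u.min(),u.max()+1,v.min(),v.max()+1],float)
    R=Ro.from_rotvec(s["tool_rot"]).as_matrix();a=np.linspace(0,2*np.pi,72)
    def f(p):
        P=[proj(c,s["position"]+R@(np.array([p[0]+r*np.cos(t),p[1]+r*np.sin(t),p[2]-q]))) for q in (0,h) for t in a]
        P=np.array(P);return np.array([P[:,0].min(),P[:,0].max(),P[:,1].min(),P[:,1].max()])-e
    q=least_squares(f,[0,0,0],x_scale=.01);print(name,d["score"],e,"tool off mm",(q.x*1e3).round(1),"world",(R@q.x*1e3).round(1),"res",q.fun.round(1))
E
python3 - <<'E'
from h import *
im=cv2.imread("pics/w5.png");s=ctrl.read_state();c=ctrl.get_calibration("wrist")
held("collar_short",.023,.012,c,s)
b=cv2.resize(im[120:180,290:360],None,fx=4,fy=4,interpolation=cv2.INTER_CUBIC);g=cv2.medianBlur(cv2.cvtColor(b,cv2.COLOR_BGR2GRAY),5)
for lo,hi,p in ((20,48,14),(90,150,25)):
    k=cv2.HoughCircles(g,cv2.HOUGH_GRADIENT,1,30,param1=80,param2=p,minRadius=lo,maxRadius=hi)
    if k is not None:
        for x,y,r in k[0][:4]:
            uv=(x/4+290,y/4+120);print(uv,r/4,"at tip z",ray(c,uv,.108).round(4),"at flange",ray(c,uv,.028).round(4))
E
```

```text
collar_short 0.85 [276. 363. 207. 295.] tool off mm [-3.2 -0.4  6.3] world [ 2.9 -1.3 -6.3] res [-0.4  0.4  0.4 -0.4]
(np.float32(323.875), np.float32(149.125)) 11.575 at tip z [0.572  0.1091 0.108 ] at flange [0.5804 0.1082 0.028 ]
(np.float32(322.125), np.float32(140.375)) 9.925 at tip z [0.5661 0.1096 0.108 ] at flange [0.5721 0.1089 0.028 ]
(np.float32(342.125), np.float32(139.625)) 9.3 at tip z [0.5694 0.1224 0.108 ] at flange [0.5768 0.1271 0.028 ]
(np.float32(300.375), np.float32(132.875)) 7.4 at tip z [0.5574 0.0972 0.108 ] at flange [0.5598 0.0914 0.028 ]
(np.float32(322.125), np.float32(144.625)) 29.05 at tip z [0.5688 0.1088 0.108 ] at flange [0.5759 0.1078 0.028 ]
(np.float32(316.125), np.float32(139.375)) 24.025 at tip z [0.5644 0.106  0.108 ] at flange [0.5697 0.1038 0.028 ]
```

```bash
cat >> h.py <<'E'
def held2(name,r,h,z0,c,s):
    "as held, with the height known (underside z0 m past the TCP) and the mask's swelling free"
    d=ctrl.trace(name,"wrist")[0];m=d["pixels"];v,u=np.nonzero(m)
    e=np.array([u.min(),u.max()+1,v.min(),v.max()+1],float)
    R=Ro.from_rotvec(s["tool_rot"]).as_matrix();a=np.linspace(0,2*np.pi,72)
    def f(p):
        P=np.array([proj(c,s["position"]+R@(np.array([p[0]+r*np.cos(t),p[1]+r*np.sin(t),z0-q]))) for q in (0,h) for t in a])
        w=p[2]*100;return np.array([P[:,0].min()-w,P[:,0].max()+w,P[:,1].min()-w,P[:,1].max()+w])-e
    q=least_squares(f,[0,0,0],x_scale=.01);print(name,"tool off mm",(q.x[:2]*1e3).round(1),"world",(R@[q.x[0],q.x[1],0]*1e3).round(1),"swell px",(q.x[2]*100).round(1),"res",q.fun.round(1))
E
python3 - <<'E'
from h import *
s=ctrl.read_state();c=ctrl.get_calibration("wrist")
held2("collar_short",.023,.012,.0007,c,s);held2("collar_short",.023,.012,.003,c,s);print(s["position"])
E
```

```text
collar_short tool off mm [-0.4 -0.5] world [ 0.2 -0.6 -0. ] swell px -1.8 res [-0.5  0.5  0.5 -0.5]
collar_short tool off mm [-1.5 -0.5] world [ 1.3 -0.9 -0. ] swell px -1.1 res [-0.4  0.4  0.4 -0.4]
[0.61617751 0.09346349 0.15871507]
```

Request:
step_arm([
  [-22,8,0],
  [-22,8,0],
  [0,0,-20],
  [0,0,-20],
  [0,0,0],
], twist=[0,0,0,0,0], claw=[1,1,1,1,1])

```text
clock: 8.42
position: [0.5689, 0.1103, 0.1153]
tool_rot: [-0.445, -3.102, 0.003]
ft_force: [-1.2, 0.5, -1.9]
width: 0.043
finger_force: 61.4
```

Request:
step_arm([
  [0,0,-4],
  [0,0,-4],
  [0,0,-4],
  [0,0,-4],
  [0,0,0],
], twist=[0,0,0,0,0], claw=[1,1,1,1,1])

```text
clock: 8.83
position: [0.5725, 0.1107, 0.1029]
tool_rot: [-0.446, -3.109, 0.0]
ft_force: [-0.1, -0.0, -1.1]
width: 0.043
finger_force: 61.5
```

Request:
step_arm([
  [0,0,-4],
  [0,0,-4],
  [0,0,0],
], twist=[0,0,0], claw=[1,1,1])

```text
clock: 9.08
position: [0.5732, 0.1103, 0.095]
tool_rot: [0.445, 3.108, -0.001]
ft_force: [2.8, -2.3, -2.0]
width: 0.043
finger_force: 61.4
```

Request:
step_arm([
  [1,-1,0],
  [0,0,-3],
  [0,0,-3],
  [0,0,0],
], twist=[0,0,0,0], claw=[1,1,1,1])

```text
clock: 9.42
position: [0.5729, 0.1099, 0.0884]
tool_rot: [-0.446, -3.108, 0.0]
ft_force: [-0.3, -0.0, -1.8]
width: 0.0431
finger_force: 61.5
```

Request:
step_arm([
  [0,0,-5],
  [0,0,-5],
  [0,0,-4],
  [0,0,-4],
  [0,0,-2],
], twist=[0,0,0,0,0], claw=[1,1,1,1,1], newtons=100)

```text
clock: 9.83
position: [0.5746, 0.1096, 0.0713]
tool_rot: [0.445, 3.109, -0.001]
ft_force: [-2.4, -0.4, 7.8]
width: 0.0417
finger_force: 102.1
```

Request:
step_arm([
  [0,0,-4],
  [0,0,-4],
  [0,0,-4],
  [0,0,0],
], twist=[0,0,0,0], claw=[1,1,1,1])

```text
clock: 10.17
position: [0.5728, 0.1098, 0.0562]
tool_rot: [-0.446, -3.108, 0.0]
ft_force: [1.0, -0.9, -0.8]
width: 0.0415
finger_force: 101.6
```

Request:
step_arm([
  [0,0,-5],
  [0,0,-4],
  [0,0,-3],
  [0,0,0],
], twist=[0,0,0,0], claw=[1,1,1,1])

```text
clock: 10.5
position: [0.5729, 0.1098, 0.044]
tool_rot: [-0.446, -3.108, 0.001]
ft_force: [0.1, 0.3, -1.8]
width: 0.0413
finger_force: 101.5
```

Request:
step_arm([
  [0,0,-2],
  [0,0,-1],
  [0,0,0],
], twist=[0,0,0], claw=[1,1,1])

```text
clock: 10.75
position: [0.5733, 0.1099, 0.042]
tool_rot: [-0.446, -3.109, 0.0]
ft_force: [0.4, -0.2, -1.9]
width: 0.0414
finger_force: 101.5
```

Request:
step_arm([
  [0,0,0],
  [0,0,0],
  [0,0,0],
  [0,0,0],
  [0,0,20],
], twist=[0,0,0,0,0], claw=[0,0,0,0,0])

```text
clock: 11.17
position: [0.57, 0.1095, 0.0587]
tool_rot: [-0.445, -3.102, 0.003]
ft_force: [-1.9, -0.1, -0.7]
width: 0.0853
finger_force: 0.0
```

Request:
step_arm([
  [0,0,40],
  [0,0,40],
  [4,-35,0],
  [4,-35,0],
  [4,-35,0],
], twist=[0,0,0,0,0], claw=[0,0,0,0,0])

```text
clock: 11.58
position: [0.5868, 0.0042, 0.1444]
tool_rot: [0.442, 3.107, 0.0]
ft_force: [0.9, 0.1, -0.3]
width: 0.0853
finger_force: 0.0
```

Request:
step_arm([
  [4,-35,0],
  [4,-35,-5],
  [4,-35,-5],
  [3,-33,-5],
  [0,0,0],
], twist=[0,0,0,0,0], claw=[0,0,0,0,0])

```text
clock: 12.0
position: [0.6007, -0.1392, 0.127]
tool_rot: [0.454, 3.108, -0.005]
ft_force: [-0.0, 0.6, 0.1]
width: 0.0855
finger_force: 0.0
```

Request:
step_arm([
  [0,0,0],
  [0,0,0],
  [0,0,0],
], twist=[0,0,0], claw=[0,0,0])

```text
clock: 12.25
position: [0.6005, -0.1319, 0.1275]
tool_rot: [-0.444, -3.11, -0.001]
ft_force: [-0.6, -0.1, -0.2]
width: 0.0853
finger_force: 0.0
```

Run:
```python
from h import *
im,c,s=look("cutter",.012);cv2.imwrite("pics/w6.png",im)
hsv=cv2.cvtColor(im,cv2.COLOR_BGR2HSV)
for d in ctrl.trace("cutter","wrist"):
    m=d["pixels"];v,u=np.nonzero(m);print(np.round(d["extent"]),"median hsv",np.median(hsv[m],0))
```

```text
12.25 [ 0.6005 -0.1319  0.1275] [-4.44e-01 -3.11e+00 -1.00e-03] w 0.0853 f [-0.6 -0.1 -0.2] v 0.011
cutter 0.97 [221.0, 270.0, 267.0, 326.0] ellipse [240.4 301.4] [40.7 48.3] -> [ 0.69   -0.2431  0.012 ] err mm [  89.5 -111.1]
cutter 0.88 [377.0, 76.0, 462.0, 157.0] ellipse [418.2 115. ] [68.5 75.3] -> [ 0.5581 -0.0304  0.012 ] err mm [-42.5 101.5]
cutter 0.67 [275.0, 166.0, 353.0, 238.0] ellipse [312.6 200.3] [61.7 65.1] -> [ 0.6062 -0.1402  0.012 ] err mm [ 5.7 -8.2]
[221. 270. 267. 326.] median hsv [140. 168. 155.]
[377.  76. 462. 157.] median hsv [140. 153. 175.]
[275. 166. 353. 238.] median hsv [90. 13. 94.]
```

Dark cutter chosen (grey, at px (313,200)); the two purple ones in view are at (240,301) and (418,115). Descending onto its hub.

Request:
step_arm([
  [6,-8,-10],
  [0,0,-35],
  [0,0,-35],
  [0,0,-22],
  [0,0,-8],
], twist=[0,0,0,0,0], claw=[0,0,0,0,0])

```text
clock: 12.82
position: [0.603, -0.1389, 0.0128]
tool_rot: [-0.443, -3.102, -0.003]
ft_force: [-1.0, 0.7, 0.1]
width: 0.0855
finger_force: 0.0
```

Request:
step_arm([
  [0,0,-3],
  [0,0,0],
  [0,0,0],
  [0,0,0],
], twist=[0,0,0,0], claw=[0,0,0,0])

```text
clock: 13.15
position: [0.6087, -0.1417, 0.0168]
tool_rot: [0.445, 3.106, -0.001]
ft_force: [0.0, 0.8, -0.2]
width: 0.0857
finger_force: 0.0
```

Request:
step_arm([
  [0,0,-2],
  [0,0,0],
  [0,0,0],
  [0,0,0],
  [0,0,0],
], twist=[0,0,0,0,0], claw=[0,1,1,1,1], newtons=60)

```text
clock: 13.57
position: [0.607, -0.1409, 0.013]
tool_rot: [0.446, 3.109, 0.001]
ft_force: [-6.7, 2.3, 25.8]
width: 0.0391
finger_force: 58.6
```

Request:
step_arm([
  [0,0,0],
  [0,0,0],
  [0,0,0],
  [0,0,0],
], twist=[0,0,0,0], claw=[1,1,1,1])

```text
clock: 13.9
position: [0.6073, -0.1412, 0.0132]
tool_rot: [0.446, 3.108, 0.0]
ft_force: [-0.4, 1.9, 5.8]
width: 0.0388
finger_force: 61.3
```

Run:
```python
from h import *
im,c,s=look("cutter",.012);cv2.imwrite("pics/w7.png",im)
```

```text
13.9 [ 0.6073 -0.1412  0.0132] [0.446 3.108 0.   ] w 0.0388 f [-0.4  1.9  5.8] v 0.003
cutter 0.85 [434.0, 13.0, 598.0, 169.0] ellipse [515.2  90.3] [125.9 151.6] -> [ 0.5568 -0.0309  0.012 ] err mm [-50.5 110.3]
cutter 0.81 [257.0, 179.0, 364.0, 304.0] ellipse [314.6 239.8] [ 95.4 107.5] -> [ 0.6035 -0.1433  0.012 ] err mm [-3.8 -2.1]
cutter 0.77 [157.0, 353.0, 207.0, 396.0] ellipse [189.8 366.7] [ 9.2 74.7] -> [ 0.6634 -0.2417  0.012 ] err mm [  56.1 -100.5]
```

Request:
step_arm([
  [0,0,15],
  [0,0,40],
  [-5,36,15],
  [-5,36,15],
  [-5,36,15],
], twist=[0,0,0,0,0], claw=[1,1,1,1,1], newtons=100)

```text
clock: 14.42
position: [0.5904, -0.0327, 0.1127]
tool_rot: [-0.449, -3.108, 0.0]
ft_force: [0.1, 0.4, -3.2]
width: 0.0373
finger_force: 101.4
```

Request:
step_arm([
  [-5,36,15],
  [-5,36,15],
  [-5,36,7],
  [-4,35,0],
  [0,0,0],
], twist=[0,0,0,0,0], claw=[1,1,1,1,1])

```text
clock: 14.83
position: [0.5705, 0.1159, 0.1493]
tool_rot: [-0.438, -3.109, -0.006]
ft_force: [0.3, -0.2, -3.7]
width: 0.0371
finger_force: 101.6
```

Request:
step_arm([
  [0,0,0],
  [0,0,0],
  [0,0,0],
  [0,0,0],
], twist=[0,0,0,0], claw=[1,1,1,1])

```text
clock: 15.17
position: [0.5723, 0.1084, 0.1486]
tool_rot: [-0.448, -3.108, 0.001]
ft_force: [0.6, 0.7, -3.6]
width: 0.037
finger_force: 101.6
```

Run:
```python
from h import *
im,c,s=look("cutter",s_z:=.155);cv2.imwrite("pics/w8.png",cv2.resize(im[80:330,180:460],None,fx=2.3,fy=2.3))
print(proj(c,[.574,.109,.108]),proj(c,s["position"]))
```

```text
15.1667 [0.5723 0.1084 0.1486] [-4.480e-01 -3.108e+00  1.000e-03] w 0.037 f [ 0.6  0.7 -3.6] v 0.005
cutter 0.92 [4.0, 2.0, 54.0, 38.0] ellipse [26.5 18.3] [41.8 63. ] -> [0.4343 0.0198 0.155 ] err mm [-138.   -88.6]
cutter 0.79 [158.0, 179.0, 226.0, 242.0] ellipse [189.1 210. ] [55.2 62. ] -> [0.5322 0.052  0.155 ] err mm [-40.1 -56.4]
cutter 0.78 [255.0, 180.0, 366.0, 303.0] ellipse [314.7 239.5] [ 95.  108.1] -> [0.5651 0.1075 0.155 ] err mm [-7.2 -0.9]
[321.35359714 222.14457351] [320.26615618 246.05726497]
```

View pics/w8.png

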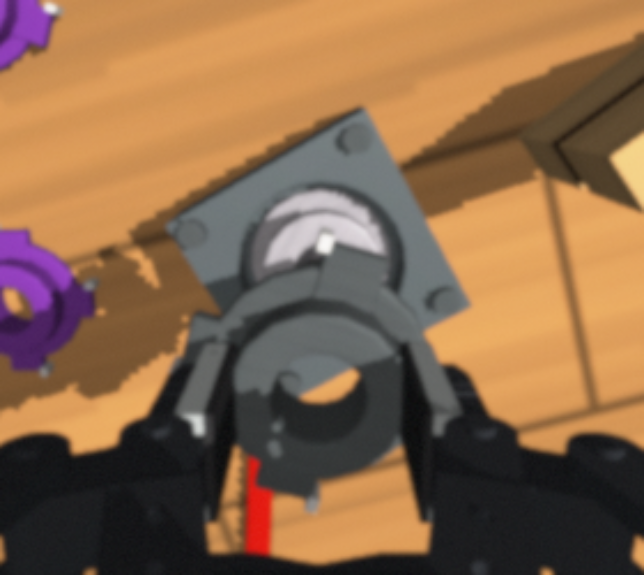

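The cutter is held level with its hub centre at crop (318,398). The short collar shows in the block's well at (320,225). Descending onto the shaft.

Request:
step_arm([
  [1,1,-10],
  [0,0,-10],
  [0,0,-4],
  [0,0,-4],
  [0,0,0],
], twist=[0,0,0,0,0], claw=[1,1,1,1,1])

```text
clock: 15.68
position: [0.5722, 0.1107, 0.1193]
tool_rot: [-0.446, -3.106, 0.001]
ft_force: [-0.7, 0.6, -3.5]
width: 0.0376
finger_force: 101.6
```

Request:
step_arm([
  [0,0,-4],
  [0,0,-4],
  [0,0,-3],
  [0,0,0],
], twist=[0,0,0,0], claw=[1,1,1,1])

```text
clock: 16.02
position: [0.5734, 0.1105, 0.1097]
tool_rot: [-0.445, -3.11, 0.001]
ft_force: [-0.1, -1.3, -4.4]
width: 0.0373
finger_force: 101.6
```

Request:
step_arm([
  [0,-1,-5],
  [0,0,-5],
  [0,0,-5],
  [0,0,-4],
  [0,0,-2],
], twist=[0,0,0,0,0], claw=[1,1,1,1,1])

```text
clock: 16.43
position: [0.5728, 0.1099, 0.0881]
tool_rot: [-0.446, -3.108, 0.0]
ft_force: [-0.7, 0.5, -1.6]
width: 0.037
finger_force: 101.8
```

Request:
step_arm([
  [0,0,-4],
  [0,0,-4],
  [0,0,-4],
  [0,0,0],
], twist=[0,0,0,0], claw=[1,1,1,1])

```text
clock: 16.77
position: [0.574, 0.1097, 0.0784]
tool_rot: [0.445, 3.109, -0.0]
ft_force: [-1.4, -1.0, 0.4]
width: 0.0374
finger_force: 102.0
```

Request:
step_arm([
  [0,0,-4],
  [0,0,-4],
  [0,0,-4],
  [0,0,0],
], twist=[0,0,0,0], claw=[1,1,1,1], newtons=120)

```text
clock: 17.1
position: [0.574, 0.1095, 0.065]
tool_rot: [0.445, 3.108, -0.001]
ft_force: [1.2, -2.3, -5.5]
width: 0.0367
finger_force: 121.5
```

Request:
step_arm([
  [0,0,-3],
  [0,0,-3],
  [0,0,0],
], twist=[0,0,0], claw=[1,1,1])

```text
clock: 17.35
position: [0.5746, 0.1096, 0.0603]
tool_rot: [0.446, 3.108, -0.0]
ft_force: [0.4, -1.3, -0.3]
width: 0.0364
finger_force: 122.1
```

Request:
step_arm([
  [0,0,-3],
  [0,0,-3],
  [0,0,0],
], twist=[0,0,0], claw=[1,1,1])

```text
clock: 17.6
position: [0.5744, 0.1097, 0.0537]
tool_rot: [0.446, 3.108, 0.0]
ft_force: [-0.9, -2.4, 1.5]
width: 0.0363
finger_force: 122.3
```

Request:
step_arm([
  [0,0,-2],
  [0,0,0],
], twist=[0,0], claw=[1,1])

```text
clock: 17.77
position: [0.5744, 0.1098, 0.0536]
tool_rot: [0.446, 3.109, -0.0]
ft_force: [-6.1, -2.3, 13.3]
width: 0.0363
finger_force: 123.6
```

Request:
step_arm([
  [0,0,-2],
  [0,0,0],
  [0,0,0],
], twist=[0,0,0], claw=[1,1,1])

```text
clock: 18.02
position: [0.5745, 0.1098, 0.0535]
tool_rot: [0.445, 3.11, -0.001]
ft_force: [-10.6, -2.9, 21.7]
width: 0.0364
finger_force: 124.8
```

Request:
step_arm([
  [0,0,4],
  [0,0,0],
  [0,0,0],
  [0,0,0],
  [0,0,0],
], twist=[0,0,0,0,0], claw=[1,0,0,0,0])

```text
clock: 18.43
position: [0.5734, 0.11, 0.0526]
tool_rot: [-0.446, -3.109, -0.0]
ft_force: [-0.1, -0.9, -0.5]
width: 0.0824
finger_force: 0.0
```

Request:
step_arm([
  [0,0,20],
  [0,0,40],
  [0,0,40],
  [-19,-33,0],
  [-19,-33,0],
], twist=[0,0,0,0,0], claw=[0,0,0,0,0])

```text
clock: 18.85
position: [0.5392, 0.0442, 0.1575]
tool_rot: [0.439, 3.101, 0.002]
ft_force: [0.5, -1.1, -0.6]
width: 0.0856
finger_force: 0.0
```

Request:
step_arm([
  [-19,-33,0],
  [-19,-33,-5],
  [-19,-33,-5],
  [-17,-25,-5],
  [0,0,0],
], twist=[0,0,0,0,0], claw=[0,0,0,0,0])

```text
clock: 19.27
position: [0.458, -0.0831, 0.1366]
tool_rot: [-0.452, -3.105, 0.002]
ft_force: [-0.4, 0.1, -0.5]
width: 0.086
finger_force: 0.0
```

Request:
step_arm([
  [0,0,0],
  [0,0,0],
  [0,0,0],
], twist=[0,0,0], claw=[0,0,0])

```text
clock: 19.52
position: [0.4626, -0.0795, 0.1386]
tool_rot: [0.444, 3.109, 0.001]
ft_force: [0.1, -0.4, 0.3]
width: 0.0856
finger_force: 0.0
```

Run:
```python
from h import *
im,c,s=look("collar_tall",.016);cv2.imwrite("pics/w9.png",im)
```

```text
19.5167 [ 0.4626 -0.0795  0.1386] [4.440e-01 3.109e+00 1.000e-03] w 0.0856 f [ 0.1 -0.4  0.3] v 0.011
collar_tall 0.88 [285.0, 171.0, 340.0, 224.0] ellipse [310.6 198. ] [48.5 53. ] -> [ 0.4677 -0.0897  0.016 ] err mm [  5.1 -10.2]
```

Request:
step_arm([
  [5,-10,-10],
  [0,0,-38],
  [0,0,-38],
  [0,0,-25],
  [0,0,-12],
], twist=[0,0,0,0,0], claw=[0,0,0,0,0])

```text
clock: 20.03
position: [0.464, -0.0882, 0.0115]
tool_rot: [-0.442, -3.104, -0.002]
ft_force: [-1.2, 0.5, 0.3]
width: 0.0854
finger_force: 0.0
```

Request:
step_arm([
  [0,0,-4],
  [0,0,0],
  [0,0,0],
  [0,0,0],
  [0,0,0],
], twist=[0,0,0,0,0], claw=[0,0,1,1,1], newtons=60)

```text
clock: 20.45
position: [0.4683, -0.0906, 0.0129]
tool_rot: [0.445, 3.106, -0.001]
ft_force: [0.2, -0.2, 0.4]
width: 0.0517
finger_force: 0.0
```

Request:
step_arm([
  [0,0,0],
  [0,0,0],
  [0,0,0],
  [0,0,0],
], twist=[0,0,0,0], claw=[1,1,1,1], newtons=100)

```text
clock: 20.78
position: [0.4685, -0.0904, 0.0137]
tool_rot: [0.446, 3.106, 0.0]
ft_force: [-1.8, 1.8, 9.2]
width: 0.0428
finger_force: 100.1
```

Run:
```python
from h import *
im,c,s=look("collar_tall",.03);cv2.imwrite("pics/w10.png",im)
```

```text
20.7833 [ 0.4685 -0.0904  0.0137] [0.446 3.106 0.   ] w 0.0428 f [-1.8  1.8  9.2] v 0.001
collar_tall 0.64 [273.0, 195.0, 367.0, 298.0] ellipse [318.5 248.1] [ 89.6 101.7] -> [ 0.4618 -0.0894  0.03  ] err mm [-6.7  0.9]
collar_tall 0.43 [579.0, 249.0, 640.0, 391.0] ellipse [616.1 306.6] [ 56.5 145.2] -> [0.5356 0.047  0.03  ] err mm [ 67.2 137.4]
```

Request:
step_arm([
  [0,0,15],
  [0,0,40],
  [15,28,20],
  [15,28,20],
  [15,28,20],
], twist=[0,0,0,0,0], claw=[1,1,1,1,1])

```text
clock: 21.3
position: [0.5119, -0.0056, 0.1281]
tool_rot: [0.449, 3.108, -0.0]
ft_force: [0.3, -0.4, -3.3]
width: 0.0427
finger_force: 102.9
```

Request:
step_arm([
  [15,29,20],
  [15,29,2],
  [15,29,0],
  [14,29,0],
  [0,0,0],
], twist=[0,0,0,0,0], claw=[1,1,1,1,1])

```text
clock: 21.72
position: [0.5728, 0.1148, 0.1494]
tool_rot: [0.44, 3.107, 0.006]
ft_force: [0.3, -0.2, -3.2]
width: 0.0423
finger_force: 103.0
```

Request:
step_arm([
  [0,0,0],
  [0,0,0],
  [0,0,0],
], twist=[0,0,0], claw=[1,1,1])

```text
clock: 21.97
position: [0.5696, 0.1089, 0.1478]
tool_rot: [-0.447, -3.108, 0.001]
ft_force: [-0.2, -0.1, -2.4]
width: 0.0426
finger_force: 103.0
```

Run:
```python
from h import *
im,c,s=look("collar_tall",.16);cv2.imwrite("pics/w11.png",im)
for z in (.0115,.0135,.018): held2("collar_tall",.023,.032,z,c,s)
held("collar_tall",.023,.032,c,s)
```

```text
21.9667 [0.5696 0.1089 0.1478] [-4.470e-01 -3.108e+00  1.000e-03] w 0.0426 f [-0.2 -0.1 -2.4] v 0.008
collar_tall 0.9 [272.0, 197.0, 366.0, 297.0] ellipse [318.4 247.9] [ 89.5 101.2] -> [0.5648 0.1093 0.16  ] err mm [-4.8  0.3]
collar_tall tool off mm [ 3.5 -0.8] world [-3.6  0.2  0. ] swell px -3.5 res [-0.7  0.7  0.7 -0.6]
collar_tall tool off mm [ 2.5 -0.8] world [-2.6 -0.1  0. ] swell px -2.7 res [-0.7  0.7  0.7 -0.6]
collar_tall tool off mm [ 0.3 -0.8] world [-0.5 -0.7  0. ] swell px -1.1 res [-0.7  0.7  0.7 -0.6]
collar_tall 0.9 [274. 364. 196. 298.] tool off mm [-1.1 -0.8 21. ] world [  0.8  -1.1 -21. ] res [-0.7  0.7  0.7 -0.6]
```

Request:
step_arm([
  [5,0,-10],
  [0,0,-10],
  [0,0,-4],
  [0,0,-4],
  [0,0,0],
], twist=[0,0,0,0,0], claw=[1,1,1,1,1])

```text
clock: 22.68
position: [0.5742, 0.1097, 0.1182]
tool_rot: [-0.445, -3.106, 0.001]
ft_force: [-0.2, -0.0, -3.8]
width: 0.0425
finger_force: 103.0
```

Request:
step_arm([
  [0,0,-3],
  [0,0,-3],
  [0,0,-3],
  [0,0,0],
], twist=[0,0,0,0], claw=[1,1,1,1])

```text
clock: 23.02
position: [0.5758, 0.1096, 0.111]
tool_rot: [0.445, 3.109, -0.001]
ft_force: [0.6, -0.3, -4.4]
width: 0.0424
finger_force: 103.1
```

Good fit. Continuing; the upper O-ring catch is expected at TCP ≈ 0.0865 and home at ≈ 0.0755.

Request:
step_arm([
  [0,0,-4],
  [0,0,-4],
  [0,0,-4],
  [0,0,-4],
  [0,0,0],
], twist=[0,0,0,0,0], claw=[1,1,1,1,1])

```text
clock: 23.43
position: [0.5757, 0.1095, 0.0944]
tool_rot: [0.446, 3.109, -0.001]
ft_force: [1.4, -2.1, -4.7]
width: 0.0423
finger_force: 103.0
```

Request:
step_arm([
  [0,0,-4],
  [0,0,-4],
  [0,0,-4],
  [0,0,0],
], twist=[0,0,0,0], claw=[1,1,1,1], newtons=120)

```text
clock: 23.77
position: [0.5766, 0.1095, 0.0851]
tool_rot: [0.445, 3.108, -0.001]
ft_force: [0.2, -3.5, 1.9]
width: 0.0421
finger_force: 123.6
```

Request:
step_arm([
  [0,0,-3],
  [0,0,-2],
  [0,0,0],
], twist=[0,0,0], claw=[1,1,1])

```text
clock: 24.02
position: [0.5763, 0.1096, 0.0789]
tool_rot: [0.446, 3.108, -0.0]
ft_force: [0.1, -2.0, -0.3]
width: 0.0423
finger_force: 123.3
```

Request:
step_arm([
  [0,0,-3],
  [0,0,-2],
  [0,0,0],
], twist=[0,0,0], claw=[1,1,1])

```text
clock: 24.27
position: [0.5766, 0.1095, 0.0759]
tool_rot: [0.445, 3.109, -0.001]
ft_force: [-4.4, -4.3, 12.7]
width: 0.042
finger_force: 124.6
```

Request:
step_arm([
  [0,0,-2],
  [0,0,0],
  [0,0,0],
], twist=[0,0,0], claw=[1,1,1])

```text
clock: 24.52
position: [0.5767, 0.1095, 0.0758]
tool_rot: [0.445, 3.109, -0.001]
ft_force: [-8.2, -5.2, 20.9]
width: 0.0422
finger_force: 125.7
```

Request:
step_arm([
  [0,0,-2],
  [0,0,0],
  [0,0,4],
  [0,0,3],
], twist=[0,0,0,0], claw=[1,1,1,0.9])

```text
clock: 24.85
position: [0.576, 0.1095, 0.0765]
tool_rot: [0.445, 3.108, -0.0]
ft_force: [3.3, -3.2, -8.6]
width: 0.0421
finger_force: 122.4
```

Request:
step_arm([
  [0,0,0],
  [0,0,0],
  [0,0,0],
  [0,0,0],
  [0,0,20],
], twist=[0,0,0,0,0], claw=[0,0,0,0,0])

```text
clock: 25.27
position: [0.5715, 0.11, 0.0917]
tool_rot: [-0.445, -3.1, 0.002]
ft_force: [-1.4, -0.0, 0.5]
width: 0.0857
finger_force: 0.0
```

Request:
step_arm([
  [0,0,30],
  [0,0,35],
  [35,-12,20],
  [35,-12,20],
  [0,0,0],
], twist=[0,0,0,0,0], claw=[0,0,0,0,0])

```text
clock: 25.68
position: [0.6533, 0.0843, 0.2077]
tool_rot: [0.446, 3.094, 0.003]
ft_force: [-0.3, -0.3, 1.8]
width: 0.0856
finger_force: 0.0
```

Request:
step_arm([
  [0,0,0],
  [0,0,0],
  [0,0,0],
], twist=[0,0,0], claw=[0,0,0])

```text
clock: 25.93
position: [0.643, 0.0866, 0.1988]
tool_rot: [-0.445, -3.106, 0.0]
ft_force: [0.2, 0.4, -0.5]
width: 0.0857
finger_force: 0.0
```

Run:
```python
from h import *
im,c,s=look("collar_tall",.094)
A=np.array([.574,.109])
for z in (.062,.094,.108): print("wrist",z,proj(c,[*A,z]).round(1))
S=ctrl.get_calibration("scene");sc=ctrl.read_camera("scene")
for z in (.038,.062,.094,.108): print("scene",z,proj(S,[*A,z]).round(1))
p=proj(S,[*A,.07]).astype(int)
a=cv2.resize(sc[p[1]-32:p[1]+28,p[0]-33:p[0]+33],None,fx=6,fy=6,interpolation=cv2.INTER_CUBIC)
q=proj(c,[*A,.09]).astype(int);y0,x0=max(q[1]-90,0),max(q[0]-100,0)
b=im[y0:y0+180,x0:x0+200];b=cv2.resize(b,(400,360),interpolation=cv2.INTER_CUBIC);print("crop org",x0,y0,p)
cv2.imwrite("pics/end.png",np.hstack([a,b]))
```

```text
25.9333 [0.643  0.0866 0.1988] [-0.445 -3.106  0.   ] w 0.0857 f [ 0.2  0.4 -0.5] v 0.012
collar_tall 0.7 [296.0, 83.0, 351.0, 142.0] ellipse [322.6 110.6] [53.7 56.5] -> [0.5736 0.1094 0.094 ] err mm [-69.4  22.8]
wrist 0.062 [321.8 112.1]
wrist 0.094 [322.3 111.2]
wrist 0.108 [322.6 110.7]
scene 0.038 [341.4 224.9]
scene 0.062 [341.7 220.2]
scene 0.094 [342.  213.7]
scene 0.108 [342.1 210.9]
crop org 222 21 [341 218]
```

View pics/end.png

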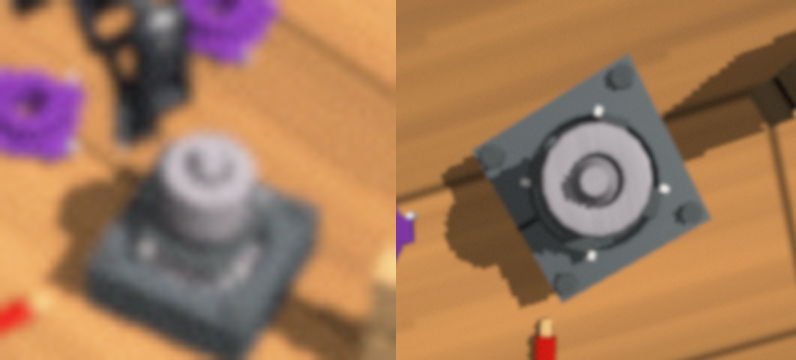

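The stack looks seated: the collar's top projects to scene row 214, which matches z = 0.094, with about 14 mm of shaft bare. The grip pulled up slightly just before release (0.7 mm, 5 N), so I'll press the top down with the fingertips to be sure.

Request:
step_arm([
  [-35,12,0],
  [-34,11,0],
  [0,0,0],
  [0,0,-25],
  [0,0,-25],
], twist=[0,0,0,0,0], claw=[0.66,0.66,0.66,0.66,0.66], newtons=40)

```text
clock: 26.5
position: [0.5765, 0.1098, 0.1523]
tool_rot: [0.443, 3.105, 0.002]
ft_force: [0.2, 0.8, -0.2]
width: 0.029
finger_force: 0.0
```

Request:
step_arm([
  [0,0,-15],
  [0,0,0],
  [0,0,0],
  [0,0,0],
], twist=[0,0,0,0], claw=[0.66,0.66,0.66,0.66])

```text
clock: 26.83
position: [0.5765, 0.1093, 0.1369]
tool_rot: [0.445, 3.108, 0.0]
ft_force: [0.6, -0.6, 0.5]
width: 0.0291
finger_force: 0.0
```

Request:
step_arm([
  [-2,0,-15],
  [0,0,-15],
  [0,0,-4],
  [0,0,-3],
  [0,0,0],
], twist=[0,0,0,0,0], claw=[0.66,0.66,0.66,0.66,0.66])

```text
clock: 27.25
position: [0.5744, 0.1091, 0.0995]
tool_rot: [0.446, 3.109, 0.0]
ft_force: [-1.1, 0.2, 0.5]
width: 0.029
finger_force: 0.0
```

Request:
step_arm([
  [0,0,-2],
  [0,0,-2],
  [0,0,0],
], twist=[0,0,0], claw=[0.66,0.66,0.66])

```text
clock: 27.5
position: [0.5746, 0.109, 0.0955]
tool_rot: [0.446, 3.108, 0.0]
ft_force: [1.1, 0.5, 0.5]
width: 0.0292
finger_force: 0.1
```

Request:
step_arm([
  [0,0,-2],
  [0,0,-2],
  [0,0,0],
], twist=[0,0,0], claw=[0.66,0.66,0.66])

```text
clock: 27.75
position: [0.5754, 0.1087, 0.0937]
tool_rot: [0.445, 3.107, -0.001]
ft_force: [-2.3, -1.6, 10.8]
width: 0.0287
finger_force: 5.3
```

Request:
step_arm([
  [0,0,-2],
  [0,0,0],
  [0,0,0],
], twist=[0,0,0], claw=[0.66,0.66,0.66])

```text
clock: 28.0
position: [0.5755, 0.1087, 0.0936]
tool_rot: [0.445, 3.108, -0.001]
ft_force: [-6.7, -2.3, 18.9]
width: 0.0289
finger_force: 9.5
```

Request:
step_arm([
  [0,0,-2],
  [0,0,0],
  [0,0,0],
], twist=[0,0,0], claw=[0.66,0.66,0.66])

```text
clock: 28.25
position: [0.5759, 0.1087, 0.0936]
tool_rot: [0.445, 3.108, -0.001]
ft_force: [-10.2, -2.4, 27.4]
width: 0.0288
finger_force: 13.7
```

Request:
step_arm([
  [0,0,8],
  [0,0,20],
  [0,0,35],
  [0,0,35],
  [0,0,0],
], twist=[0,0,0,0,0], claw=[0.66,0.66,0.66,0.66,0.66])

```text
clock: 28.67
position: [0.5792, 0.1097, 0.1934]
tool_rot: [0.444, 3.096, 0.005]
ft_force: [2.4, 0.1, 1.3]
width: 0.0287
finger_force: 0.0
```

Request:
step_arm([
  [35,-12,0],
  [35,-12,0],
  [0,0,0],
  [0,0,0],
  [0,0,0],
], twist=[0,0,0,0,0], claw=[0.66,0.66,0.66,0.66,0.66])

```text
clock: 29.08
position: [0.6432, 0.0852, 0.184]
tool_rot: [-0.446, -3.108, -0.0]
ft_force: [0.7, 0.4, 0.4]
width: 0.0289
finger_force: 0.0
```

Run:
```python
from h import *
im,c,s=look("collar_tall",.094)
r=ctrl.sign_off();print(r)
```

```text
29.0833 [0.6432 0.0852 0.184 ] [-0.446 -3.108 -0.   ] w 0.0289 f [0.7 0.4 0.4] v 0.025
collar_tall 0.64 [293.0, 79.0, 352.0, 138.0] ellipse [323.9 109. ] [56.9 58.8] -> [0.5735 0.109  0.094 ] err mm [-69.7  23.8]
collar_tall 0.59 [496.0, 70.0, 608.0, 214.0] ellipse [552.9 156.2] [ 96.5 146.7] -> [0.6609 0.2771 0.094 ] err mm [ 17.7 191.9]
collar_tall 0.43 [0.0, 334.0, 22.0, 365.0] ellipse [  8. 343.] [11.8 23.9] -> [ 0.6974 -0.2476  0.094 ] err mm [  54.2 -332.7]
the job is handed in; nothing more can be done
None
```

The stack is on the arbor in order (short collar, cutter as it lay, tall collar), pressed down until its top stood at about z = 0.094 m (66 mm above the flange, so no gaps), the nut is off, and the job was handed in at about 29 s.

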